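# Sockets back on the tray in order of size

### The job

Put the four loose wrench sockets back on the socket tray, one centred on each white ring, in order of size along the row: the biggest on the ring next to the tray's carrying handle, then smaller and smaller to the smallest on the ring farthest from the handle. Leave them all standing upright, mouth up, and let go.

Things in the scene. Friction and masses are not known exactly. Their poses are not given: they have to be found in the camera images.
- socket_46: the biggest of the four loose steel wrench sockets: upright round cylinder with a dark hexagon mouth on top, 46 mm in diameter (looks slightly slimmer below, but grips as 46 mm all over), 62 mm tall, about 400 g; starts standing on the table, mouth up. Origin: centre of its underside; z axis up through the mouth
- socket_38: the second biggest of the four loose steel wrench sockets: upright round cylinder with a dark hexagon mouth on top, 38 mm in diameter (looks slightly slimmer below, but grips as 38 mm all over), 56 mm tall, about 270 g; starts standing on the table, mouth up. Origin: centre of its underside; z axis up through the mouth
- socket_31: the third biggest of the four loose steel wrench sockets: upright round cylinder with a dark hexagon mouth on top, 31 mm in diameter (looks slightly slimmer below, but grips as 31 mm all over), 50 mm tall, about 160 g; starts standing on the table, mouth up. Origin: centre of its underside; z axis up through the mouth
- socket_24: the smallest of the four loose steel wrench sockets: upright round cylinder with a dark hexagon mouth on top, 24 mm in diameter (looks slightly slimmer below, but grips as 24 mm all over), 44 mm tall, about 90 g; starts standing on the table, mouth up. Origin: centre of its underside; z axis up through the mouth
- mark_a: white painted ring, 59 mm outside and 51 mm inside diameter, on the fixed dark flat tray (84 x 372 mm, top 6 mm above the table, turned up to 0.3 rad); at one end of the straight row a, b, c, d, whose four like rings lie 70 mm apart. Paint only. Origin: ring's centre on the tray's top; y axis along the row from d to a, z up
- mark_b: white painted ring, 59 mm outside and 51 mm inside diameter, on the fixed dark flat tray (84 x 372 mm, top 6 mm above the table, turned up to 0.3 rad); second (after a) in the straight row a, b, c, d, whose four like rings lie 70 mm apart. Paint only. Origin: ring's centre on the tray's top; y axis along the row from d to a, z up
- mark_c: white painted ring, 59 mm outside and 51 mm inside diameter, on the fixed dark flat tray (84 x 372 mm, top 6 mm above the table, turned up to 0.3 rad); third (after b) in the straight row a, b, c, d, whose four like rings lie 70 mm apart. Paint only. Origin: ring's centre on the tray's top; y axis along the row from d to a, z up
- mark_d: white painted ring, 59 mm outside and 51 mm inside diameter, on the fixed dark flat tray (84 x 372 mm, top 6 mm above the table, turned up to 0.3 rad); at the other end of the straight row a, b, c, d, whose four like rings lie 70 mm apart. Paint only. Origin: ring's centre on the tray's top; y axis along the row from d to a, z up
- handle: the tray's carrying handle: an upright loop of bare 10 mm aluminium bar across one end of the tray, 74 mm wide and 37 mm high above the tray's top, 67 mm from the centre of the nearest ring; it is at the end of ring a or of ring d (the other end has only a flat black strip, 6 mm high). Origin: middle of its foot on the tray's top, in line with the rings
There are look-alikes about, which are no part of the job. What is shaped like the socket_46 but blue or purple is not meant.

How it is judged:
By the outcome, as a careful person would: the job done as asked, in the order asked, and still so for the second after the job is handed in, with the robot touching nothing.
It also fails if it takes over 104 s, if anything falls off the work surface, if the arm or the gripper's body presses on something with over 40 N, if the wrist force passes 120 N, or if a joint passes its speed limit or range.

### The arm

A 6-joint arm with a two-finger parallel gripper is mounted at the origin on the work surface. World frame = base frame: x ahead of the robot, y to its left, z up, the work surface at z = 0. Lengths are in mm, angles in rad, forces in N, time in s.
With the tool pointing down it reaches from about 400 to 925 mm from the base axis. Payload 12.5 kg.
Tool frame: the origin (TCP) lies midway between the tips of the shut fingers; the grasp point (between the pads) lies 19 mm behind it (env.tcp_to_grasp is the distance from the TCP to the grasp point, in mm); z points along the fingers, y is the line along which they close (so a half turn about z gives the same grasp; the last joint's range is limited). The gripper opens to 95 mm and grips with 3 to 60 N. Pads are 20 mm wide; open, the fingers measure 119 mm over their backs; the gripper's body (75 mm by 180 mm) begins 59 mm behind the grasp point.
Start: joints at [-1.371, 0.491, 1.559, -0, 1.092, -0.106], TCP at [188.183, -596.015, 214.661] pointing down, gripper open.
Joint ranges: [-3.1, 3.1], [-0.84, 2.19], [0.05, 2.79], [-1.13, 4.28], [0.06, 2.93], [-2.69, 2.69]. Speed limits (rad/s): [2.22, 2.22, 2.79, 3.14, 3.14, 3.14].

### API

Orientations are given as [roll, pitch, yaw] about the fixed x, y, z axes, in that order (R = Rz(yaw) Ry(pitch) Rx(roll)).
In Python, from cell import env gives the robot as it stands. The module is installed in compiled form; this text tells all that it offers.
- The arm moves only by the tool step_arm, never from a script. Its argument "plan" is a list that holds one entry, the list of rows, each a list of 5 numbers: the shift along the tool's x, y, z in mm, then the turn about the tool's z in degrees, then the opening, from -1 (shut) to 1 (fully open). A call has 1 to 8 rows; each row is the pose to reach, as a shift and turn from the pose commanded when the call began, along the tool's axes at that moment; what a row does not reach only later rows make up. A row lasts 1/12 s, in which the tool goes at most 41.7 mm and 7.16 degrees, less where a joint would pass 70% of its speed; a pose out of reach is approached as far as the arm can. A call with a gripper value outside its range is refused whole. The fingers move at their own pace and stop on an object; the grip force is fixed at half the most. Time passes only in rows, so rows that repeat a pose let the fingers close. It gives the time, the measured TCP pose, the force, the opening and the grip force at its end, in the units of the state.
- env.state(): the state, without advancing time (a new reading comes with each control period).
- env.read_camera(name): name is "scene" or "top"; returns the picture (420x560x3 uint8, blue, green, red); there is no depth.
- env.get_calibration(name): a dict with "K" (3x3 intrinsics, pixels), "extrinsics" (4x4, takes a point from world to camera coordinates). Camera axes: x right, y up, looking along -z (the intrinsics and any distortion apply to the point x, -y, -z); pixel columns grow to the right and rows downward; lengths in mm; the calibration is good to about 2 mm. A picture is of the moment at which its call begins. get_calibration takes no time and is no camera call.
- env.job_done(): hands the job in; it is judged then, once.
The state is a dict: "t": time; "joints": joint angles; "qvel": joint speeds; "tau": joint torques, N m; "eef_pos": TCP position; "tcp_rot": TCP orientation; "ft_force": force on the tool from outside, world axes, zero at the start; "moment": the same for the moment, N m; "opening": opening from 0.0 (shut) to 1.0 (fully open); "grip_force": force on a finger pad.
Only numpy, scipy, OpenCV 4.12 (cv2) and the standard library are available. Lean on these libraries where they do the work, as an engineer would, in place of code of your own. Each camera call takes 0.05 s, during which the arm holds its last target. There are 200 camera calls.

## Working session

There is one attempt and no reset: what is moved stays moved. The work goes in short steps, Python scripts to look and compute and a tool call to move; the robot and the scene stay as the last step left them, time stands still between calls to the robot, and variables do not carry over. Pictures are saved under pics/ and viewed, at most 14 in all, crops included, and the job is handed in when it is done.

Besides the shell and the picture viewer there is one more tool, called after "Request:" as name(argument=value, ...) on one line, values as JSON. step_arm: Moves the arm, as the interface text tells. Its arguments: {"type":"object","properties":{"plan":{"type":"array"}},"required":["plan"]}

```bash
mkdir -p pics; python3 - <<'E'
from cell import env
import cv2
for n in("scene","top"):
    cv2.imwrite(f"pics/{n}0.png",env.read_camera(n)); c=env.get_calibration(n); print(n,c)
s=env.state();print(s)
E
```

```text
scene {'K': array([[379.44693366,   0.        , 276.02265975],
       [  0.        , 379.44693366, 209.12028193],
       [  0.        ,   0.        ,   1.        ]]), 'extrinsics': array([[-6.06942064e-02,  9.98062819e-01, -1.36682888e-02,
        -2.97757567e+01],
       [-8.01450316e-01, -4.05663264e-02,  5.96683974e-01,
         3.97911649e+02],
       [ 5.94973617e-01,  4.71697146e-02,  8.02359903e-01,
        -1.06250809e+03],
       [ 0.00000000e+00,  0.00000000e+00,  0.00000000e+00,
         1.00000000e+00]])}
top {'K': array([[458.29861193,   0.        , 278.98896739],
       [  0.        , 458.29861193, 214.85703753],
       [  0.        ,   0.        ,   1.        ]]), 'extrinsics': array([[-2.88996242e-02, -9.98919659e-01, -3.63912991e-02,
         7.06202401e+01],
       [ 9.87437685e-01, -3.41874567e-02,  1.54266122e-01,
        -5.21626122e+02],
       [-1.55343588e-01, -3.14759072e-02,  9.87358920e-01,
        -8.11871856e+02],
       [ 0.00000000e+00,  0.00000000e+00,  0.00000000e+00,
         1.00000000e+00]])}
{'t': 0.1, 'joints': array([-1.37064105e+00,  4.91488759e-01,  1.55938570e+00,  3.67523053e-07,
        1.09170322e+00, -1.05611602e-01]), 'qvel': array([-1.66503401e-04, -1.53515261e-04, -2.52625204e-03,  1.24135837e-03,
        3.73192518e-05,  2.56211449e-05]), 'tau': array([ 2.32417035e-03, -6.13625550e+01, -2.58605897e+01,  6.94131874e-02,
        4.70574468e-02, -5.34573303e-05]), 'eef_pos': array([ 188.11232307, -595.79422248,  214.12768987]), 'tcp_rot': array([-3.14061315e+00, -1.04160906e-04,  3.05766658e-01]), 'ft_force': array([-0.21137315, -0.06153298,  0.0127208 ]), 'moment': array([-0.02215449, -0.04636244, -0.0628618 ]), 'grip_force': 0.0, 'opening': 1.0013846541361964}
```

View pics/scene0.png

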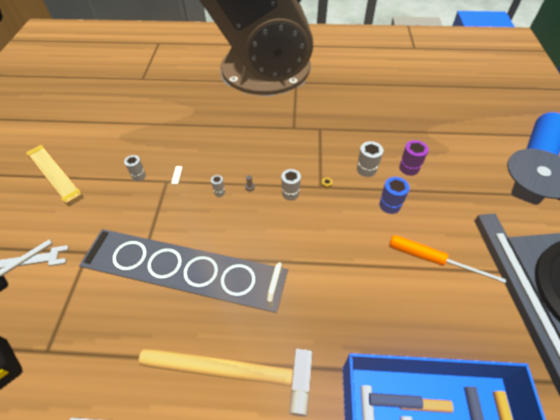

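View pics/top0.png

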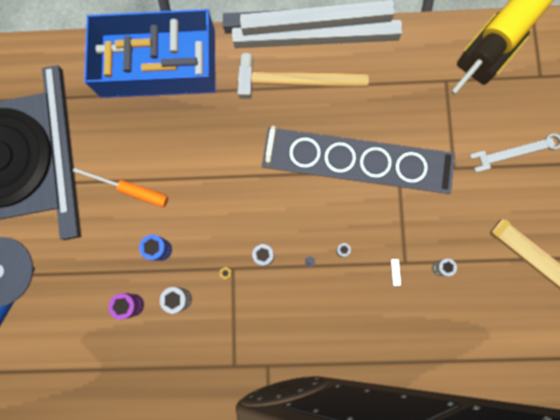

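```bash
cat > h.py <<'E'
import numpy as np, cv2
from cell import env
def ray(n,px,z):
    c=env.get_calibration(n);K,E=c["K"],c["extrinsics"];R,t=E[:3,:3],E[:3,3]
    d=np.linalg.inv(K)@np.array([px[0],px[1],1.]);d=R.T@(d*[1,-1,-1]);o=-R.T@t
    return (o+d*(z-o[2])/d[2])
def blobs(m,amin):
    cs,_=cv2.findContours(m.astype(np.uint8)*255,cv2.RETR_EXTERNAL,cv2.CHAIN_APPROX_NONE)
    return [c for c in cs if cv2.contourArea(c)>amin]
def mouth(n,im,px,h,r):
    "dark mouth centroid near px, cast on the plane z=h"
    x0,y0=int(px[0])-r,int(px[1])-r
    g=cv2.cvtColor(im,cv2.COLOR_BGR2GRAY)[y0:y0+2*r+1,x0:x0+2*r+1]
    b=blobs(g<85,4)
    if not b:return None
    b=min(b,key=lambda c:np.hypot(*(c.reshape(-1,2).mean(0)-r)))
    (u,v),_=cv2.minEnclosingCircle(b)
    M=cv2.moments(b);p=np.array([M["m10"]/M["m00"]+x0,M["m01"]/M["m00"]+y0])
    return p.round(1),cv2.contourArea(b),ray(n,p,h).round(1)
def rings(n,im):
    hsv=cv2.cvtColor(im,cv2.COLOR_BGR2HSV);m=(hsv[...,2]>150)&(hsv[...,1]<60)
    o=[]
    for c in blobs(m,300):
        if len(c)<8:continue
        e=cv2.fitEllipse(c)
        if e[1][0]>20 and abs(cv2.contourArea(c)/(np.pi*e[1][0]*e[1][1]/4)-1)<.08:o.append((np.round(e[0],1),np.round(e[1],1),ray(n,e[0],6).round(1)))
    return o
E
python3 - <<'E'
from h import *
S={"46":(62,(173,300),(370,150)),"38":(56,(263,254),(291,177)),"31":(50,(448,267),(133,160)),"24":(44,(344,250),(217,180))}
top=cv2.imread("pics/top0.png");sc=cv2.imread("pics/scene0.png")
for k,(h,a,b) in S.items(): print(k,mouth("top",top,a,h,9),mouth("scene",sc,b,h,8))
for n,i in(("top",top),("scene",sc)):
    for r in rings(n,i):print(n,*r)
# handle in top image at height 43, and in scene
print(ray("top",(270,145),43),ray("scene",(275,282),25))
a=cv2.resize(top[225:325,95:475],None,fx=2,fy=2,interpolation=2);b=cv2.resize(sc[135:215,110:450],None,fx=2.2,fy=2.2,interpolation=2)
w=800
pad=lambda x:cv2.copyMakeBorder(x,0,0,0,w-x.shape[1],0)
cv2.imwrite("pics/crop.png",np.vstack([pad(a),pad(b)]))
E
```

```text
46 (array([172. , 299.8]), 129.5, array([373.9, 248.4,  62. ])) (array([371.4, 148.6]), 59.0, array([375.3, 249.4,  62. ]))
38 (array([262.3, 254.3]), 66.5, array([450.2,  85.8,  56. ])) (array([290.8, 175.6]), 40.5, array([451.7,  87.1,  56. ]))
31 (array([447.6, 266.8]), 44.5, array([ 417.8, -245.2,   50. ])) (array([131.1, 160. ]), 17.5, array([ 419.2, -244.2,   50. ]))
24 (array([343.8, 249.1]), 13.5, array([455.8, -62.7,  44. ])) (array([216.1, 178.9]), 6.5, array([457.2, -61.7,  44. ]))
top [172.  299.9] [25.3 26.6] [372.6 263.5   6. ]
top [262.3 254.3] [20.9 21.3] [453.8  89.4   6. ]
top [411.2 166.8] [30.8 32.2] [ 615.2 -205.7    6. ]
top [375.3 161.9] [30.5 31.8] [ 627.8 -136.8    6. ]
top [339.8 157. ] [30.5 31.7] [640.5 -68.    6. ]
top [304.5 152.1] [30.3 31.3] [653.3   1.    6. ]
scene [237.6 279.5] [31.6 35.4] [655.4   2.1   6. ]
scene [200.2 271.2] [30.1 35.7] [642.7 -66.9   6. ]
scene [164.1 262.9] [28.7 35.8] [ 629.8 -135.6    6. ]
scene [128.9 255. ] [27.5 35.8] [ 617.1 -204.5    6. ]
[658.76755531  67.22974129  43.        ] [665.73386136  68.92392022  25.        ]
```

View pics/crop.png

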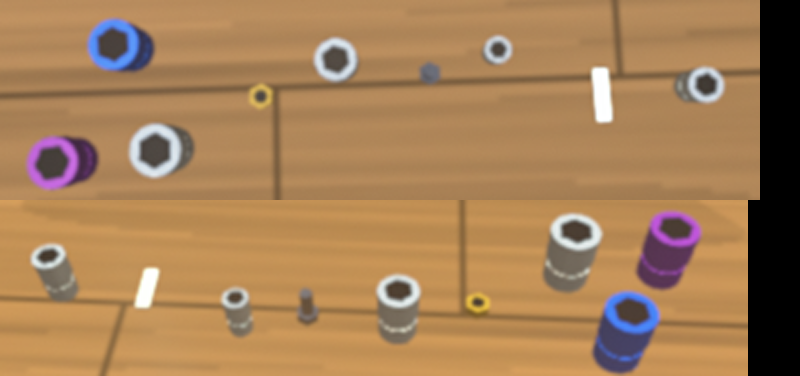

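The top crop shows the four steel sockets: 46 at (173,300), 38 at (263,254), 24 at (344,250) and 31 at (448,267). I left out the blue one (152,247), the purple one (121,306), a nut (225,272) and a bolt (310,261). The silver colour and the size order match the description, and the two views agree to about 2 mm. The handle at (270,145) is at the +y end of the tray. The biggest socket therefore goes on the ring at (654,1), then on down to the smallest at (616,-205).

Request:
step_arm(plan=[[[285,-140,0,-57,1],[285,-140,0,-57,1],[285,-140,0,-57,1],[285,-140,0,-57,1],[285,-140,0,-57,1],[285,-140,0,-57,1],[285,-140,0,-57,1],[285,-140,0,-57,1]]])

```text
t: 0.77
eef_pos: [419.8, -373.9, 214.5]
tcp_rot: [-3.141, -0.001, 1.308]
ft_force: [-0.2, -0.5, 0.7]
opening: 1.001
grip_force: 0.0
```

```bash
cat >> h.py <<'E'
P={"46":(374.6,248.9),"38":(451,86.5),"31":(418.5,-244.7),"24":(456.5,-62.2),"r46":(654.3,1.5),"r38":(641.6,-67.5),"r31":(628.8,-136.2),"r24":(616.1,-205.1)}
def go(xy,z,yaw=1.39):
    s=env.state();y=s["tcp_rot"][2];d=np.r_[np.array(xy)-s["eef_pos"][:2],z-s["eef_pos"][2]]
    c,n=np.cos(y),np.sin(y)
    print("t",round(s["t"],2),"pos",s["eef_pos"].round(1),"rot",s["tcp_rot"].round(3),"| shift",np.round([d[0]*c+d[1]*n,d[0]*n-d[1]*c,-d[2]],1),"turn",round(-np.degrees(yaw-y),1),"F",s["ft_force"].round(1),"open",round(s["opening"],3))
E
python3 -c "
from h import *
go((600,100),214);go(P['46'],120)"
```

```text
t 0.77 pos [ 419.8 -373.9  214.5] rot [-3.141e+00 -1.000e-03  1.308e+00] | shift [5.044e+02 5.110e+01 5.000e-01] turn -4.7 F [-0.2 -0.5  0.7] open 1.001
t 0.77 pos [ 419.8 -373.9  214.5] rot [-3.141e+00 -1.000e-03  1.308e+00] | shift [ 589.8 -205.2   94.5] turn -4.7 F [-0.2 -0.5  0.7] open 1.001
```

Request:
step_arm(plan=[[[329,15,0,-4.7,1],[329,15,0,-4.7,1],[329,15,0,-4.7,1],[329,15,0,-4.7,1],[329,15,0,-4.7,1],[329,15,0,-4.7,1],[329,15,0,-4.7,1],[329,15,0,-4.7,1]]])

```text
t: 1.43
eef_pos: [520.3, -61.3, 214.6]
tcp_rot: [-3.141, 0.0, 1.383]
ft_force: [0.8, 0.1, -0.3]
opening: 1.002
grip_force: 0.0
```

```bash
python3 -c "
from h import *
go(P['46'],120)"
```

```text
t 1.43 pos [520.3 -61.3 214.6] rot [-3.141  0.     1.383] | shift [ 277.5 -201.    94.6] turn -0.4 F [ 0.8  0.1 -0.3] open 1.002
```

Request:
step_arm(plan=[[[277.5,-201,70,-0.4,1],[277.5,-201,70,-0.4,1],[277.5,-201,70,-0.4,1],[277.5,-201,70,-0.4,1],[277.5,-201,70,-0.4,1],[277.5,-201,70,-0.4,1],[277.5,-201,70,-0.4,1],[277.5,-201,70,-0.4,1]]])

```text
t: 2.1
eef_pos: [380.1, 233.5, 147.5]
tcp_rot: [3.142, 0.0, 1.389]
ft_force: [0.7, 0.8, -0.0]
opening: 0.998
grip_force: 0.0
```

```bash
python3 -c "
from h import *
go(P['46'],26)"
```

```text
t 2.1 pos [380.1 233.5 147.5] rot [3.142 0.    1.389] | shift [ 14.2  -8.2 121.5] turn -0.0 F [ 0.7  0.8 -0. ] open 0.998
```

Request:
step_arm(plan=[[[14,-8,30,0,1],[14,-8,30,0,1],[14,-8,60,0,1],[14,-8,60,0,1],[14,-8,60,0,1]]])

```text
t: 2.52
eef_pos: [375.8, 246.6, 87.7]
tcp_rot: [-3.139, 0.002, 1.389]
ft_force: [-0.1, 0.3, 0.5]
opening: 0.999
grip_force: 0.0
```

```bash
python3 -c "
from h import *
go(P['46'],26)
a=env.read_camera('scene');b=env.read_camera('top')
cv2.imwrite('pics/c1.png',np.hstack([cv2.resize(a[80:230,290:440],(400,400)),cv2.resize(b[225:375,100:250],(400,400))]))"
```

```text
t 2.52 pos [375.8 246.6  87.7] rot [-3.139e+00  2.000e-03  1.389e+00] | shift [ 2.1 -1.6 61.7] turn -0.0 F [-0.1  0.3  0.5] open 0.999
```

View pics/c1.png

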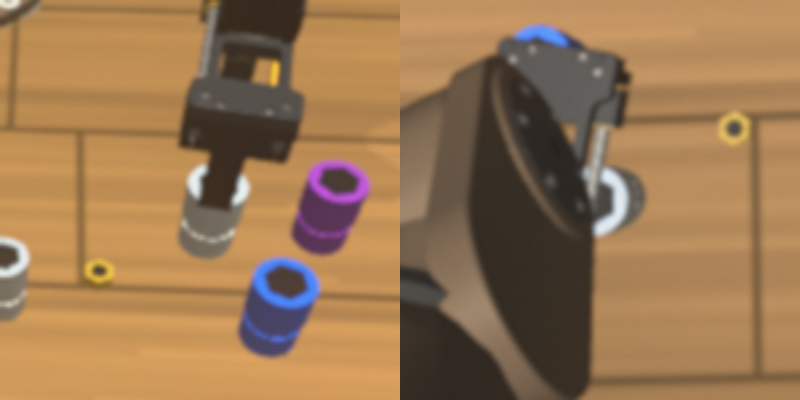

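The gripper straddles the steel 46 (scene crop (215,205)). The blue and purple sockets are clear of the fingers.

Request:
step_arm(plan=[[[2,-1.6,30,0,1],[2,-1.6,61,0,1],[2,-1.6,61,0,1],[2,-1.6,61,0,-1],[2,-1.6,61,0,-1],[2,-1.6,61,0,-1],[2,-1.6,61,0,-1],[2,-1.6,61,0,-1]]])

```text
t: 3.28
eef_pos: [375.3, 249.7, 28.0]
tcp_rot: [3.14, -0.001, 1.39]
ft_force: [0.0, 0.9, 0.1]
opening: 0.71
grip_force: 0.0
```

Request:
step_arm(plan=[[[0,0,0,0,-1],[0,0,0,0,-1],[0,0,0,0,-1],[0,0,0,0,-1]]])

```text
t: 3.62
eef_pos: [375.0, 249.5, 27.0]
tcp_rot: [3.141, -0.0, 1.39]
ft_force: [1.3, -0.4, 4.8]
opening: 0.481
grip_force: 30.0
```

Request:
step_arm(plan=[[[0,0,-30,0,-1],[0,0,-60,0,-1],[0,0,-90,0,-1],[0,0,-90,0,-1]]])

```text
t: 3.95
eef_pos: [376.1, 250.2, 120.8]
tcp_rot: [3.137, -0.003, 1.39]
ft_force: [0.4, 0.3, -4.1]
opening: 0.477
grip_force: 30.0
```

```bash
python3 -c "
from h import *
go(P['r46'],117)"
```

```text
t 3.95 pos [376.1 250.2 120.8] rot [ 3.137e+00 -3.000e-03  1.390e+00] | shift [-194.6  318.4    3.8] turn -0.0 F [ 0.4  0.3 -4.1] open 0.477
```

Request:
step_arm(plan=[[[-13,21,0,0,-1],[-29,47,0,0,-1],[-45,74,0,0,-1],[-61,100,0,0,-1],[-78,127,0,0,-1],[-94,154,0,0,-1],[-110,180,0,0,-1],[-126,206,0,0,-1]]])

```text
t: 4.62
eef_pos: [555.2, 87.1, 115.6]
tcp_rot: [-3.14, 0.0, 1.389]
ft_force: [0.3, 0.6, -3.8]
opening: 0.479
grip_force: 30.0
```

```bash
python3 -c "
from h import *
go(P['r46'],117)"
```

```text
t 4.62 pos [555.2  87.1 115.6] rot [-3.14   0.     1.389] | shift [-66.3 113.   -1.4] turn -0.0 F [ 0.3  0.6 -3.8] open 0.479
```

Request:
step_arm(plan=[[[-17,28,0,0,-1],[-33,56,0,0,-1],[-50,85,0,0,-1],[-60,103,0,0,-1],[-67,113,0,0,-1],[-67,113,0,0,-1],[-67,113,0,0,-1],[-67,113,0,0,-1]]])

```text
t: 5.28
eef_pos: [652.6, 3.0, 116.3]
tcp_rot: [-3.14, 0.0, 1.39]
ft_force: [-0.3, 0.6, -2.2]
opening: 0.474
grip_force: 30.0
```

```bash
python3 -c "
from h import *
go(P['r46'],34)"
```

```text
t 5.28 pos [652.6   3.  116.3] rot [-3.14  0.    1.39] | shift [-1.2  1.9 82.3] turn 0.0 F [-0.3  0.6 -2.2] open 0.474
```

Request:
step_arm(plan=[[[-1,2,25,0,-1],[-1,2,50,0,-1],[-1,2,70,0,-1],[-1,2,78,0,-1],[-1,2,80,0,-1],[-1,2,80,0,-1],[-1,2,80,0,-1]]])

```text
t: 5.87
eef_pos: [656.0, 1.1, 38.1]
tcp_rot: [3.14, -0.0, 1.39]
ft_force: [0.2, 0.2, -2.1]
opening: 0.476
grip_force: 30.0
```

```bash
python3 -c "
from h import *
go(P['r46'],34)
a=env.read_camera('scene');b=env.read_camera('top')
cv2.imwrite('pics/c2.png',np.hstack([cv2.resize(a[200:330,180:310],(400,400)),cv2.resize(b[90:220,240:370],(400,400))]))"
```

```text
t 5.87 pos [656.    1.1  38.1] rot [ 3.14 -0.    1.39] | shift [ 0.  -1.8  4.1] turn 0.0 F [ 0.2  0.2 -2.1] open 0.476
```

View pics/c2.png

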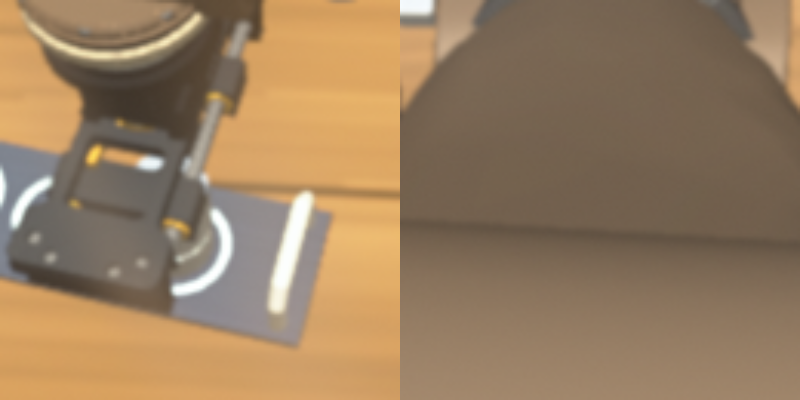

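The close crop shows the socket inside the handle-end ring, just above the tray. I'm lowering it now.

Request:
step_arm(plan=[[[0,-1,2,0,-1],[0,-1,4,0,-1],[0,-1,4,0,-1],[0,-1,4,0,-1]]])

```text
t: 6.3
eef_pos: [654.7, 1.0, 33.1]
tcp_rot: [3.141, 0.0, 1.39]
ft_force: [-0.4, -0.5, -0.8]
opening: 0.479
grip_force: 30.0
```

Request:
step_arm(plan=[[[0,0,1.2,0,-1],[0,0,1.2,0,-1],[0,0,1.2,0,-1]]])

```text
t: 6.55
eef_pos: [654.7, 1.0, 33.1]
tcp_rot: [3.141, 0.0, 1.39]
ft_force: [-3.3, -0.2, 10.1]
opening: 0.478
grip_force: 30.0
```

Request:
step_arm(plan=[[[0,0,-0.5,0,0],[0,0,-0.5,0,0.3],[0,0,-0.5,0,0.5],[0,0,-0.5,0,0.5],[0,0,-0.5,0,0.5],[0,0,-0.5,0,0.5],[0,0,-20,0,0.5],[0,0,-45,0,0.5]]])

```text
t: 7.22
eef_pos: [653.5, 1.0, 75.2]
tcp_rot: [-3.138, 0.0, 1.39]
ft_force: [0.1, -0.2, 0.5]
opening: 0.752
grip_force: 0.0
```

Request:
step_arm(plan=[[[0,0,-30,0,1],[0,0,-60,0,1],[0,0,-60,0,1],[0,0,-60,0,1]]])

```text
t: 7.55
eef_pos: [655.2, 1.0, 138.3]
tcp_rot: [3.138, -0.0, 1.39]
ft_force: [-0.3, -0.1, -0.2]
opening: 0.967
grip_force: 0.0
```

```bash
python3 -c "
from h import *
go(P['38'],100)"
```

```text
t 7.55 pos [655.2   1.  138.3] rot [ 3.138 -0.     1.39 ] | shift [  47.4 -216.3   38.3] turn -0.0 F [-0.3 -0.1 -0.2] open 0.967
```

Request:
step_arm(plan=[[[8,-36,0,0,1],[16,-72,0,0,1],[25,-110,10,0,1],[33,-150,25,0,1],[42,-190,38,0,1],[47,-216,38,0,1],[47,-216,38,0,1],[47,-216,38,0,1]]])

```text
t: 8.22
eef_pos: [449.4, 86.6, 98.0]
tcp_rot: [-3.14, 0.001, 1.391]
ft_force: [1.4, -0.5, 0.8]
opening: 1.002
grip_force: 0.0
```

```bash
python3 -c "
from h import *
go(P['38'],20)
b=env.read_camera('top'); a=env.read_camera('scene')
cv2.imwrite('pics/c3.png',np.hstack([cv2.resize(a[130:310,120:300],(400,400)),cv2.resize(b[100:280,230:410],(400,400))]))"
```

```text
t 8.22 pos [449.4  86.6  98. ] rot [-3.140e+00  1.000e-03  1.391e+00] | shift [ 0.2  1.6 78. ] turn 0.1 F [ 1.4 -0.5  0.8] open 1.002
```

View pics/c3.png

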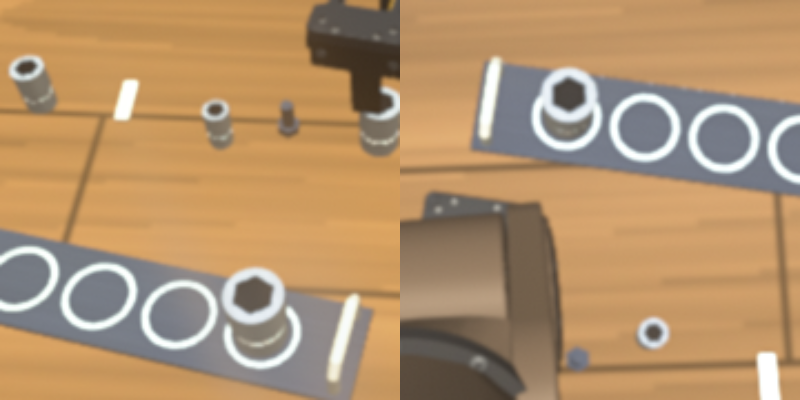

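The 46 stands upright in the handle-end ring (top crop (568,110)), and the gripper is over the 38. Next I descend, grip and lift it.

Request:
step_arm(plan=[[[0,1,30,0,1],[0,1,60,0,1],[0,1,77,0,1],[0,1,77,0,1],[0,1,77,0,-1],[0,1,77,0,-1],[0,1,77,0,-1],[0,1,77,0,-1]]])

```text
t: 8.98
eef_pos: [452.3, 85.9, 22.7]
tcp_rot: [3.14, -0.0, 1.39]
ft_force: [-0.3, -0.3, -0.4]
opening: 0.776
grip_force: 0.0
```

Request:
step_arm(plan=[[[0,0,0,0,-1],[0,0,0,0,-1],[0,0,0,0,-1],[0,0,0,0,-1],[0,0,0,0,-1],[0,0,0,0,-1],[0,0,0,0,-1]]])

```text
t: 9.57
eef_pos: [451.6, 86.0, 21.8]
tcp_rot: [3.142, 0.0, 1.39]
ft_force: [-0.9, 0.1, 2.5]
opening: 0.392
grip_force: 30.0
```

```bash
python3 -c "
from h import *
go(P['r38'],110)
b=env.read_camera('top')
print(mouth('top',b,(305,142),68,11), P['r46'])"
```

```text
t 9.57 pos [451.6  86.   21.8] rot [3.142 0.    1.39 ] | shift [-116.7  214.6  -88.2] turn -0.0 F [-0.9  0.1  2.5] open 0.392
(array([305.6, 142.1]), 101.0, array([6.536e+02, 1.000e-01, 6.800e+01])) (654.3, 1.5)
```

Request:
step_arm(plan=[[[0,0,-30,0,-1],[0,0,-60,0,-1],[0,0,-88,0,-1],[-14,25,-88,0,-1],[-29,54,-88,0,-1],[-44,81,-88,0,-1],[-60,110,-88,0,-1],[-76,140,-88,0,-1]]])

```text
t: 10.28
eef_pos: [576.2, -15.1, 109.4]
tcp_rot: [-3.141, 0.0, 1.39]
ft_force: [0.3, 0.5, -2.8]
opening: 0.394
grip_force: 30.0
```

Request:
step_arm(plan=[[[-15,28,0,0,-1],[-30,55,0,0,-1],[-38,70,0,0,-1],[-41,74,0,0,-1],[-41,74,0,0,-1],[-41,74,0,0,-1]]])

```text
t: 10.78
eef_pos: [640.0, -67.2, 109.0]
tcp_rot: [-3.14, -0.0, 1.39]
ft_force: [-0.3, 0.2, -2.8]
opening: 0.396
grip_force: 30.0
```

```bash
python3 -c "
from h import *
go(P['r38'],28)"
```

```text
t 10.78 pos [640.  -67.2 109. ] rot [-3.14 -0.    1.39] | shift [-0.   1.7 81. ] turn -0.0 F [-0.3  0.2 -2.8] open 0.396
```

Request:
step_arm(plan=[[[0,0.7,25,0,-1],[0,0.7,50,0,-1],[0,0.7,70,0,-1],[0,0.7,78,0,-1],[0,0.7,79,0,-1],[0,0.7,79,0,-1],[0,0.7,79,0,-1],[0,0.7,79,0,-1]]])

```text
t: 11.45
eef_pos: [642.2, -67.7, 32.1]
tcp_rot: [3.14, 0.0, 1.39]
ft_force: [0.5, 0.0, -3.1]
opening: 0.397
grip_force: 30.0
```

Request:
step_arm(plan=[[[0,0,1.5,0,-1],[0,0,1.5,0,-1],[0,0,1.5,0,-1]]])

```text
t: 11.7
eef_pos: [641.8, -67.8, 29.6]
tcp_rot: [3.141, 0.0, 1.39]
ft_force: [-0.2, -0.5, -2.0]
opening: 0.398
grip_force: 30.0
```

Request:
step_arm(plan=[[[0,0,1,0,-1],[0,0,2,0,-1],[0,0,2,0,-1],[0,0,2,0,-1]]])

```text
t: 12.03
eef_pos: [641.8, -67.9, 27.8]
tcp_rot: [3.141, 0.0, 1.39]
ft_force: [-1.7, -0.1, 6.1]
opening: 0.394
grip_force: 30.0
```

Contact. Release, lift and head for the 31.

Request:
step_arm(plan=[[[0,0,-0.3,0,0],[0,0,-0.3,0,0.2],[0,0,-0.3,0,0.4],[0,0,-0.3,0,0.4],[0,0,-0.3,0,0.4],[0,0,-0.3,0,0.4],[0,0,-20,0,0.4],[0,0,-45,0,0.4]]])

```text
t: 12.7
eef_pos: [640.7, -67.6, 70.9]
tcp_rot: [-3.138, -0.0, 1.39]
ft_force: [0.3, -0.4, 0.3]
opening: 0.697
grip_force: 0.0
```

Request:
step_arm(plan=[[[0,0,-30,0,1],[0,0,-40,0,1],[0,0,-40,0,1]]])

```text
t: 12.95
eef_pos: [642.9, -68.0, 114.9]
tcp_rot: [3.137, 0.0, 1.39]
ft_force: [0.8, 0.9, 0.4]
opening: 0.856
grip_force: 0.0
```

```bash
python3 -c "
from h import *
go(P['31'],90)"
```

```text
t 12.95 pos [642.9 -68.  114.9] rot [3.137 0.    1.39 ] | shift [-214.2 -188.9   24.9] turn -0.0 F [0.8 0.9 0.4] open 0.856
```

Request:
step_arm(plan=[[[-26,-23,0,0,1],[-54,-47,0,0,1],[-82,-72,0,0,1],[-110,-97,0,0,1],[-138,-122,10,0,1],[-166,-146,20,0,1],[-194,-171,25,0,1],[-214,-188,25,0,1]]])

```text
t: 13.62
eef_pos: [415.0, -244.8, 85.1]
tcp_rot: [-3.138, -0.002, 1.389]
ft_force: [0.4, -0.8, -0.2]
opening: 1.005
grip_force: 0.0
```

Request:
step_arm(plan=[[[0,0,0,0,1],[0,0,0,0,1]]])

```text
t: 13.78
eef_pos: [417.2, -244.9, 86.3]
tcp_rot: [-3.14, -0.001, 1.387]
ft_force: [0.2, -0.3, -0.3]
opening: 1.003
grip_force: 0.0
```

```bash
python3 -c "
from h import *
go(P['31'],14)
b=env.read_camera('top'); a=env.read_camera('scene')
print(mouth('top',b,(341,148),62,10))
cv2.imwrite('pics/c4.png',np.hstack([cv2.resize(a[100:320,70:290],(400,400)),cv2.resize(b[100:320,260:480],(400,400))]))"
```

```text
t 13.78 pos [ 417.2 -244.9   86.3] rot [-3.140e+00 -1.000e-03  1.387e+00] | shift [ 0.5  1.3 72.3] turn -0.2 F [ 0.2 -0.3 -0.3] open 1.003
(array([342.6, 148.4]), 64.0, array([640.8, -67.9,  62. ]))
```

View pics/c4.png

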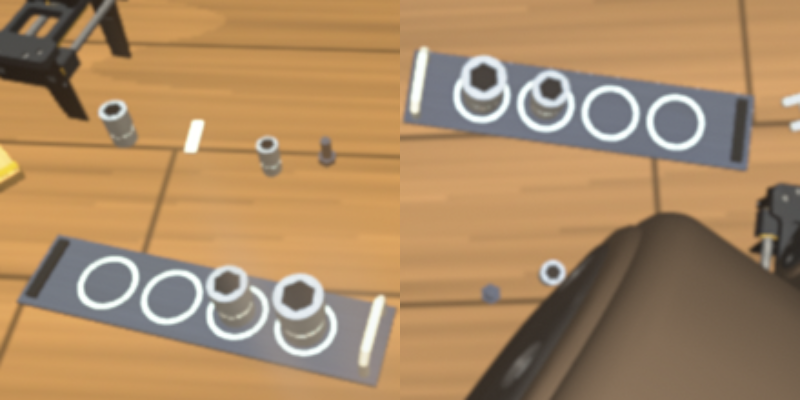

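The 38 stands upright in the second ring at (640.8,-67.9), and projecting the fingertips shows they straddle the 31. Next I grip the 31.

Request:
step_arm(plan=[[[0,1,30,0,1],[0,1,60,0,1],[0,1,71,0,1],[0,1,71,0,1],[0,1,71,0,-1],[0,1,71,0,-1],[0,1,71,0,-1],[0,1,71,0,-1]]])

```text
t: 14.55
eef_pos: [419.7, -244.7, 17.1]
tcp_rot: [3.14, 0.001, 1.39]
ft_force: [0.1, 0.2, -0.0]
opening: 0.774
grip_force: 0.0
```

Request:
step_arm(plan=[[[0,0,0,0,-1],[0,0,0,0,-1],[0,0,0,0,-1],[0,0,0,0,-1],[0,0,0,0,-1],[0,0,0,0,-1],[0,0,0,0,-1],[0,0,0,0,-1]]])

```text
t: 15.22
eef_pos: [419.1, -244.6, 16.2]
tcp_rot: [-3.141, 0.0, 1.39]
ft_force: [-1.8, 0.6, 0.3]
opening: 0.319
grip_force: 30.0
```

```bash
python3 -c "
from h import *
go(P['r31'],100)"
```

```text
t 15.22 pos [ 419.1 -244.6   16.2] rot [-3.141  0.     1.39 ] | shift [144.4 186.7 -83.8] turn -0.0 F [-1.8  0.6  0.3] open 0.319
```

Request:
step_arm(plan=[[[0,0,-30,0,-1],[0,0,-60,0,-1],[0,0,-84,0,-1],[15,19,-84,0,-1],[33,43,-84,0,-1],[51,67,-84,0,-1],[69,90,-84,0,-1],[88,114,-84,0,-1]]])

```text
t: 15.88
eef_pos: [548.1, -177.8, 100.1]
tcp_rot: [-3.141, 0.0, 1.389]
ft_force: [-0.6, -0.3, -0.8]
opening: 0.323
grip_force: 30.0
```

Request:
step_arm(plan=[[[18,24,0,0,-1],[37,48,0,0,-1],[50,65,0,0,-1],[56,72.5,0,0,-1],[56,72.5,0,0,-1],[56,72.5,0,0,-1],[56,72.5,0,0,-1]]])

```text
t: 16.47
eef_pos: [627.4, -137.1, 100.0]
tcp_rot: [-3.14, 0.0, 1.389]
ft_force: [-0.6, 0.3, -1.9]
opening: 0.319
grip_force: 30.0
```

```bash
python3 -c "
from h import *
go(P['r31'],22.2)"
```

```text
t 16.47 pos [ 627.4 -137.1  100. ] rot [-3.14   0.     1.389] | shift [ 1.2  1.2 77.8] turn -0.1 F [-0.6  0.3 -1.9] open 0.319
```

Request:
step_arm(plan=[[[1,0.5,25,0,-1],[1,0.5,50,0,-1],[1,0.5,68,0,-1],[1,0.5,75,0,-1],[1,0.5,76.5,0,-1],[1,0.5,76.5,0,-1],[1,0.5,76.5,0,-1],[1,0.5,76.5,0,-1]]])

```text
t: 17.13
eef_pos: [629.7, -136.0, 25.0]
tcp_rot: [3.14, 0.0, 1.389]
ft_force: [0.3, -0.9, -1.6]
opening: 0.322
grip_force: 30.0
```

Request:
step_arm(plan=[[[0,0,1,0,-1],[0,0,2,0,-1],[0,0,2,0,-1],[0,0,2,0,-1]]])

```text
t: 17.47
eef_pos: [629.5, -135.8, 22.2]
tcp_rot: [3.141, 0.0, 1.39]
ft_force: [-1.1, 0.3, 5.1]
opening: 0.32
grip_force: 30.0
```

Request:
step_arm(plan=[[[0,0,-0.3,0,-0.2],[0,0,-0.3,0,0],[0,0,-0.3,0,0.3],[0,0,-0.3,0,0.3],[0,0,-0.3,0,0.3],[0,0,-0.3,0,0.3],[0,0,-20,0,0.3],[0,0,-45,0,0.3]]])

```text
t: 18.13
eef_pos: [628.2, -135.4, 65.3]
tcp_rot: [-3.138, -0.0, 1.39]
ft_force: [-0.1, -0.0, 0.3]
opening: 0.65
grip_force: 0.0
```

Request:
step_arm(plan=[[[0,0,-30,0,1],[0,0,-40,0,1],[0,0,-40,0,1]]])

```text
t: 18.38
eef_pos: [630.4, -136.0, 109.4]
tcp_rot: [3.137, 0.001, 1.39]
ft_force: [0.3, -0.4, -0.2]
opening: 0.806
grip_force: 0.0
```

```bash
python3 -c "
from h import *
go(P['24'],85)"
```

```text
t 18.38 pos [ 630.4 -136.   109.4] rot [3.137e+00 1.000e-03 1.390e+00] | shift [  41.3 -184.3   24.4] turn -0.0 F [ 0.3 -0.4 -0.2] open 0.806
```

Request:
step_arm(plan=[[[7,-32,0,0,1],[15,-66,0,0,1],[23,-100,0,0,1],[30,-135,10,0,1],[37,-165,20,0,1],[41,-183,24,0,1],[41,-183,24,0,1],[41,-183,24,0,1]]])

```text
t: 19.05
eef_pos: [456.1, -62.2, 82.0]
tcp_rot: [-3.14, -0.0, 1.39]
ft_force: [1.2, 0.2, -1.0]
opening: 0.998
grip_force: 0.0
```

Request:
step_arm(plan=[[[0,0,0,0,1],[0,0,0,0,1]]])

```text
t: 19.22
eef_pos: [457.6, -62.8, 82.5]
tcp_rot: [3.141, 0.0, 1.389]
ft_force: [-0.1, -0.4, -0.2]
opening: 1.0
grip_force: 0.0
```

```bash
python3 -c "
from h import *
go(P['24'],13)
b=env.read_camera('top'); a=env.read_camera('scene')
print(mouth('top',b,(376,157),56,9))
cv2.imwrite('pics/c5.png',np.hstack([cv2.resize(a[100:320,100:320],(400,400)),cv2.resize(b[100:320,260:480],(400,400))]))"
```

```text
t 19.22 pos [457.6 -62.8  82.5] rot [3.141 0.    1.389] | shift [ 0.4 -1.2 69.5] turn -0.0 F [-0.1 -0.4 -0.2] open 1.0
(array([379.7, 154.2]), 34.5, array([ 628.8, -136.4,   56. ]))
```

View pics/c5.png

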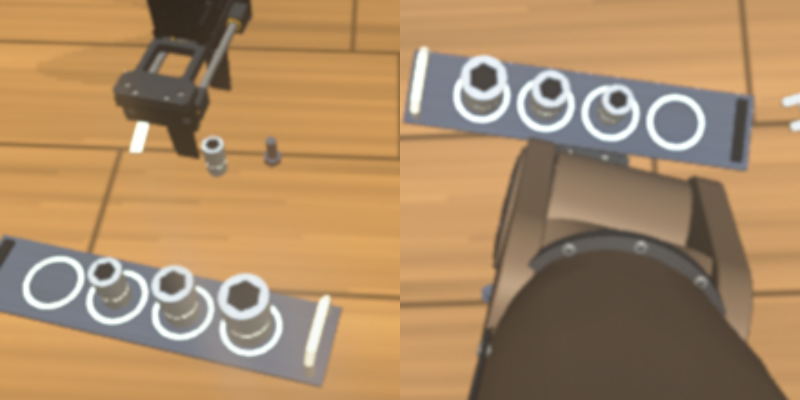

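The 31 stands upright in the third ring, and the gripper is over the 24. The projected TCP at (213,166) matches the midpoint of the fingers.

Request:
step_arm(plan=[[[0,-0.5,30,0,1],[0,-0.5,60,0,1],[0,-0.5,69,0,1],[0,-0.5,69,0,1],[0,-0.5,69,0,-1],[0,-0.5,69,0,-1],[0,-0.5,69,0,-1],[0,-0.5,69,0,-1]]])

```text
t: 19.98
eef_pos: [456.7, -62.4, 14.7]
tcp_rot: [3.14, 0.0, 1.39]
ft_force: [0.2, -0.2, -0.4]
opening: 0.776
grip_force: 0.0
```

Request:
step_arm(plan=[[[0,0,0,0,-1],[0,0,0,0,-1],[0,0,0,0,-1],[0,0,0,0,-1],[0,0,0,0,-1],[0,0,0,0,-1],[0,0,0,0,-1],[0,0,0,0,-1]]])

```text
t: 20.65
eef_pos: [456.2, -62.3, 13.7]
tcp_rot: [-3.142, 0.0, 1.39]
ft_force: [-0.1, -0.4, -0.2]
opening: 0.245
grip_force: 30.0
```

Request:
step_arm(plan=[[[0,0,0,0,-1],[0,0,0,0,-1]]])

```text
t: 20.82
eef_pos: [456.2, -62.3, 13.7]
tcp_rot: [3.142, 0.0, 1.39]
ft_force: [-0.3, 0.5, -0.2]
opening: 0.248
grip_force: 30.0
```

```bash
python3 -c "
from h import *
go(P['r24'],95)"
```

```text
t 20.82 pos [456.2 -62.3  13.7] rot [3.142 0.    1.39 ] | shift [-111.7  183.   -81.3] turn -0.0 F [-0.3  0.5 -0.2] open 0.248
```

Request:
step_arm(plan=[[[0,0,-30,0,-1],[0,0,-60,0,-1],[0,0,-81,0,-1],[-12,20,-81,0,-1],[-27,44,-81,0,-1],[-42,69,-81,0,-1],[-58,94,-81,0,-1],[-73,119,-81,0,-1]]])

```text
t: 21.48
eef_pos: [560.8, -156.5, 94.7]
tcp_rot: [-3.141, 0.0, 1.39]
ft_force: [0.8, 1.2, -0.3]
opening: 0.241
grip_force: 30.0
```

Request:
step_arm(plan=[[[-15,25,0,0,-1],[-29,48,0,0,-1],[-37,61,0,0,-1],[-39,64,0,0,-1],[-39,64,0,0,-1],[-39,64,0,0,-1],[-39,64,0,0,-1]]])

```text
t: 22.07
eef_pos: [615.2, -204.5, 94.6]
tcp_rot: [-3.141, -0.0, 1.39]
ft_force: [1.0, -0.2, -0.4]
opening: 0.249
grip_force: 30.0
```

```bash
python3 -c "
from h import *
go(P['r24'],19.7)"
```

```text
t 22.07 pos [ 615.2 -204.5   94.6] rot [-3.141 -0.     1.39 ] | shift [-0.4  1.  74.9] turn 0.0 F [ 1.  -0.2 -0.4] open 0.249
```

Request:
step_arm(plan=[[[0,0.3,25,0,-1],[0,0.3,50,0,-1],[0,0.3,66,0,-1],[0,0.3,72.5,0,-1],[0,0.3,73.5,0,-1],[0,0.3,73.5,0,-1],[0,0.3,73.5,0,-1],[0,0.3,73.5,0,-1]]])

```text
t: 22.73
eef_pos: [616.7, -205.6, 22.4]
tcp_rot: [3.14, 0.0, 1.39]
ft_force: [0.7, -0.5, -0.3]
opening: 0.244
grip_force: 30.0
```

Request:
step_arm(plan=[[[0,0,1,0,-1],[0,0,2,0,-1],[0,0,2,0,-1],[0,0,2,0,-1]]])

```text
t: 23.07
eef_pos: [616.5, -205.6, 19.7]
tcp_rot: [3.141, 0.0, 1.39]
ft_force: [0.0, 0.4, 4.0]
opening: 0.247
grip_force: 30.0
```

Request:
step_arm(plan=[[[0,0,-0.2,0,-0.3],[0,0,-0.2,0,0],[0,0,-0.2,0,0.2],[0,0,-0.2,0,0.2],[0,0,-0.2,0,0.2],[0,0,-0.2,0,0.2],[0,0,-20,0,0.2],[0,0,-45,0,0.2]]])

```text
t: 23.73
eef_pos: [615.3, -205.1, 62.8]
tcp_rot: [-3.138, -0.001, 1.39]
ft_force: [0.0, 0.4, 0.6]
opening: 0.597
grip_force: 0.0
```

Request:
step_arm(plan=[[[0,-20,-30,0,0.2],[0,-60,-60,0,0.2],[0,-100,-80,0,0.2],[0,-140,-80,0,0.2],[0,-140,-80,0,0.2],[0,-140,-80,0,0.2]]])

```text
t: 24.23
eef_pos: [476.7, -179.8, 145.2]
tcp_rot: [3.141, 0.0, 1.389]
ft_force: [0.4, -0.2, 0.5]
opening: 0.598
grip_force: 0.0
```

```bash
python3 -c "
from h import *
b=env.read_camera('top'); a=env.read_camera('scene')
print(env.state()['eef_pos'],mouth('top',b,(416,161),50,8))
cv2.imwrite('pics/c6.png',np.hstack([cv2.resize(a[100:320,100:320],(400,400)),cv2.resize(b[100:320,260:480],(400,400))]))"
```

```text
[ 479.37915647 -180.68659617  144.57349285] (array([417. , 160.2]), 13.5, array([ 616.3, -205.7,   50. ]))
```

View pics/c6.png

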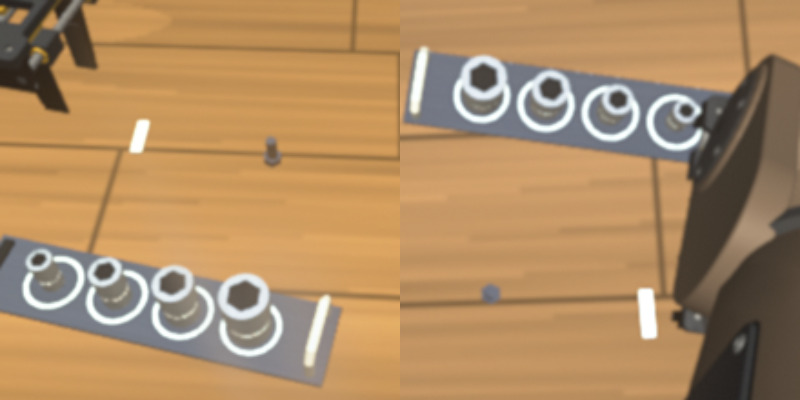

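All four sockets stand upright in their rings, biggest by the handle. Each is within about 1.5 mm of its ring's centre, and the gripper is clear. Handing in.

```bash
python3 -c "
from cell import env
print(env.job_done())"
```

```text
the job is handed in; nothing more can be done
None
```

All four sockets are back on the tray and handed in at about 24 s: upright, mouth up, within about 1.5 mm of each ring's centre, biggest next to the handle down to smallest, with the gripper released and clear.

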